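Load the tool tote and raise its telescopic handle

TASK

Get the tool tote ready to carry away: first set the oil bottle (cream, red spout) upright in the tote's empty square bottle pocket and let go of it, without dropping it. Then squeeze the red release button in the tote's carrying handle, pull the telescopic handle up past its first stop to the second and last one, and finish still gripping the handle, holding it fully extended, with the tote still standing on the bench. Leave the other things on the bench where they are and keep the bottle standing.

Things in the scene. Friction and masses are not known exactly. Their poses are not given: they have to be found in the camera images.
- oil_bottle_centre (a point): Oil bottle, cream body with a red pointed spout, standing on the bench; loose, about 0.12 kg. Round: body 40 mm in diameter and 87 mm high, spout above it 17 mm in diameter, 118 mm high in all. The point is on its axis, 59 mm above its underside; its z axis points from foot to spout.
- tote: Dark blue-green open tool tote with black rims, standing loose on the bench, 1.9 kg packed. 240 mm deep (x), 320 mm long (y); origin at the centre of its underside; x points from its front (robot side) to its back, y to its left along the handle. Walls and dividers 42 mm high. A 52 mm high spine runs along y under the handle, with two sleeves 118 mm high at y +125 and -125 mm. Low tools lie in it.
- pocket_floor (a point): Centre of the floor of the tote's empty bottle pocket, front left, at x -86, y +90, z +8 mm in the tote's frame; axes as the tote's. The pocket is square, 58 mm (y) by 58 mm (x) inside and 34 mm deep; its rim is 42 mm above the bench.
- grip_centre (a point): Centre of the handle's black cross bar, over the middle of the tote, 137 mm above the bench when stowed; rises with the handle; axes as the tote's. Bar 280 mm along y, 24 mm thick (x), 26 mm high; 30 mm across the proud red button, 24 mm with it pressed flush. Gripping the bar front to back at its middle from above presses the button. Pull straight up.
- button_face (a point): Middle of the red release button's face, on the front (-x) side of the bar at its middle, 18 mm in front of the bar's centre; axes as the tote's, it is pressed along +x. Button 54 mm long (y), 17 mm high, stands 6 mm proud of the bar.
- glue_bottle_top (a point): Tip of the tall dark blue glue bottle (184 mm high, 51 mm in diameter) already packed in the tote's back right corner, 64 mm behind and 118 mm to the right of the tote's centre; fixed there. It stands higher than the stowed handle: keep the gripper clear of it.
- carry_handle (a joint): Height of the telescopic handle in m: 0 stowed, 0.04 first stop, 0.08 second and last stop (fully extended). It locks at each stop (1 mm play) unless the button is held in; with the button held it slides freely past the first stop. Sliding takes about 4 N (weight and friction); past the last stop, or with the button out, pulling lifts the whole tote. Let go between stops, it drops back.
- release_button (a joint): Travel of the red release button in m: 0 out, 0.006 pressed flush with the bar; unlocks from about 0.003. Spring 2.5 N at rest, 5.5 N fully in.
- filler_tub_centre (a point): Round teal tub with a yellow lid, 70 mm in diameter, 66 mm high, on the bench; centre. Leave alone.
- tape_measure_centre (a point): Yellow and black tape measure, 43 x 98 x 66 mm (z up), on the bench; centre. Leave alone.
- elec_tape_centre (a point): Black tape roll lying flat, 65 mm in diameter, 19 mm high; centre. Leave alone.
- sanding_block_centre (a point): Brown sanding block, 62 x 104 x 30 mm; centre. Leave alone.
- parts_tray_centre (a point): Small open card tray of blue fixings, 110 x 65 x 34 mm; centre. Leave alone.
- brush_wide_centre (a point): Wide paint brush with a red handle, 56 x 244 x 20 mm; centre. Leave alone.
Things that resemble listed ones, but are neither listed nor needed, are in the scene too. What is shaped like the part that bears oil_bottle_centre but black is not meant.

How it is judged:
By the outcome, as a careful person would: the job done as asked, in the order asked, and still so for the second after the job is handed in, while the arm keeps its last pose, push and grip.
It also fails if it takes over 54 s, if anything falls off the work surface, if the arm or the gripper's body presses on something with over 40 N, if the wrist force passes 120 N, or if a joint passes its speed limit or range.

ROBOT

A 6-joint arm with a two-finger parallel gripper is mounted at the origin on a cart in front of the work surface, level with it; the furniture and walls round the work are solid. World frame = base frame: x ahead of the robot, y to its left, z up, the work surface at z = 0. Lengths are in m, angles in rad, forces in N, time in s.
With the tool pointing down it reaches from about 0.325 to 1 m from the base axis. Payload 5.1 kg.
Tool frame: the origin (TCP) lies at the very end of the fingers, on their centre line; the grasp point (between the pads) lies 19 mm behind it (bot.grasp_offset is the distance from the TCP to the grasp point, in m); z points along the fingers, y is the line along which they close (so a half turn about z gives the same grasp; the last joint's range is limited). The gripper opens to 85 mm and grips with 20 to 120 N. Pads are 22 mm wide; open, the fingers measure 114 mm over their backs; the gripper's body (76 mm by 85 mm) begins 54 mm behind the grasp point. The pads swing forward as they close: fully open they stand 13 mm farther back than shut.
Start: joints at [1.227, 0.124, 1.65, -0, 1.367, -0.083], TCP at [0.168, 0.628, 0.231] pointing down, gripper open.
Joint ranges: [-2.61, 2.61], [-1.02, 2.33], [0.03, 2.71], [-1.35, 4.49], [0.32, 2.68], [-2.91, 2.91]. Speed limits (rad/s): [2.57, 2.57, 3.14, 3.14, 3.14, 3.14].

INTERFACE

Orientations are given as a unit quaternion [w, x, y, z].
In Python, from bench import monitor, vision, bot, search_frame gives the robot as it stands.
- The arm moves only by the shell command python3 -m crank 'ROWS' [OPENING]. ROWS is JSON, a list of rows, each an object of numbers: "x", "y", "z": the shift along the tool's x, y, z in m; "turn": the turn about the tool's z in degrees. A call has 1 to 20 rows; each row shifts and turns the commanded pose from where the row before left it, along the tool's axes as they then stand; what a row does not reach is not made up. A row lasts 1/12 s, in which the tool goes at most 41.7 mm and 7.16 degrees, less where a joint would pass 70% of its speed; a pose out of reach is approached as far as the arm can. A call with a gripper value outside its range is refused whole. OPENING is the closure in counts, from 0 (fully open) to 255 (shut), set as the call begins (- or left out, the last holds). The fingers move at their own pace and stop on an object; the grip force is fixed at half the most. Time passes only in rows, so rows that do not move let the fingers close. It gives the time, the measured TCP pose, the force, the opening and the grip force at its end, in the units of the state.
- monitor.observe(): the state, without advancing time (a new reading comes with each control period).
- vision.grab_frame(name): name is "scene" or "top" or "wrist"; returns a dict with "img" (384x512x3 uint8, blue, green, red), "z_map" (384x512 float32, m along the optical axis (not along the pixel's ray), 0 where there is no reading), "fovy" (degrees; the focal length in pixels is half the picture's height over the tangent of half this angle, whatever the lens; pixels are square), "cx", "cy" (the principal point, pixels), "k1" (the pictures are not rectified: a ray, as slopes to the right and down, at radius r is drawn at 1 + k1 r^2 times it, then the intrinsics apply), "R" (3x3) and "t" (3): a world point X has camera coordinates R X + t. Camera axes: x right, y down, z forward; pixel columns grow to the right and rows downward; lengths in m; the calibration is good to about 2 mm. A picture is of the moment at which its call begins.
- bot.sign_off(): hands the job in; it is judged then, once.
Trained networks look in a picture, given as the dict that the camera call returned (one of the last four; its "shot" number tells which), for a name from the list of things; names that differ only in an ending like _2 or _b are one class to them, and where a whole thing is asked for, a point or a joint stands for the part that bears it (a point fixed in the world has none). Each returns a list of dicts, best first, with "score" (0 to 1); they miss things now and then, are a little off and sometimes report something else, mostly with a low value. They report only what shows in the picture. A call takes as long as a camera call. They do not tell look-alikes from the thing itself.
- search_frame(query, picture): "bbox" ([centre column, centre row, width, height] in pixels, round what is visible of it).
The state is a dict: "t": time; "joint_positions": joint angles; "joint_velocities": joint speeds; "tau": joint torques, N m; "tool_pos": TCP position; "tool_rot": TCP orientation; "ft_force": force on the tool from outside, world axes, zero at the start; "torque": the same for the moment, N m; "finger_gap": finger opening in m; "grip_force": force on a finger pad.
Only numpy, scipy, OpenCV 4.12 (cv2) and the standard library are available. Lean on these libraries where they do the work, as an engineer would, in place of code of your own. Each camera call takes 0.05 s, during which the arm holds its last target. There are 200 camera calls.

## Working session

There is one attempt and no reset: what is moved stays moved. The work goes in short steps, Python scripts to look and compute and a shell command to move; the robot and the scene stay as the last step left them, time stands still between calls to the robot, and variables do not carry over. Pictures are saved under pics/ and viewed, at most 13 in all, crops included, and the job is handed in when it is done.

```bash
mkdir -p pics; cat > h.py <<'E'
import numpy as np, cv2
from bench import monitor, vision, bot, search_frame
def world(p,u,v,z=None,d=None):
    f=p["img"].shape[0]/2/np.tan(np.radians(p["fovy"])/2)
    K=np.array([[f,0,p["cx"]],[0,f,p["cy"]],[0,0,1.]])
    a=cv2.undistortPoints(np.array([[[u,v]]],float),K,np.array([p["k1"],0,0,0.]))[0,0]
    ray=np.array([a[0],a[1],1.]);R=np.array(p["R"]);t=np.array(p["t"]);C=-R.T@t;w=R.T@ray
    if z is not None: return C+w*(z-C[2])/w[2]
    if d is None: d=p["z_map"][int(round(v)),int(round(u))]
    return C+w*d
E
python3 - <<'E'
from h import *
o=[]
for n in("scene","top"):
    p=vision.grab_frame(n);cv2.imwrite(f"pics/{n}0.png",p["img"])
    for q in("oil_bottle_centre","tote","grip_centre","button_face","pocket_floor","glue_bottle_top"):
        for r in search_frame(q,p)[:3]: print(n,q,round(r["score"],2),np.round(r["bbox"]),np.round(world(p,*r["bbox"][:2]),3))
s=monitor.observe();print(s["tool_pos"],s["tool_rot"],s["t"],bot.grasp_offset)
E
```

```text
scene oil_bottle_centre 0.77 [244. 189.  13.  29.] [0.645 0.11  0.049]
scene oil_bottle_centre 0.71 [261. 195.  11.  23.] [0.643 0.031 0.051]
scene oil_bottle_centre 0.58 [215. 207.   9.  26.] [0.483 0.119 0.051]
scene tote 0.78 [307. 231. 126.  98.] [ 0.539 -0.208  0.049]
scene grip_centre 0.57 [310. 208.  77.  41.] [ 0.531 -0.214  0.142]
scene grip_centre 0.56 [308. 232. 128.  95.] [ 0.537 -0.211  0.047]
scene button_face 0.56 [306. 208.  14.  12.] [ 0.533 -0.199  0.134]
scene pocket_floor 0.64 [308. 231. 121.  93.] [ 0.54  -0.211  0.047]
scene pocket_floor 0.57 [175. 186.  16.  21.] [0.508 0.328 0.059]
scene glue_bottle_top 0.58 [305. 233. 123.  94.] [ 0.543 -0.2    0.036]
top oil_bottle_centre 0.67 [215. 209.  14.  11.] [0.486 0.127 0.072]
top oil_bottle_centre 0.64 [200. 185.   7.  17.] [0.584 0.191 0.08 ]
top oil_bottle_centre 0.6 [234. 172.  11.  13.] [0.644 0.052 0.082]
top tote 0.59 [289. 199.  78.  66.] [ 0.54  -0.189  0.038]
top grip_centre 0.93 [295. 193.  70.  18.] [ 0.544 -0.198  0.154]
top pocket_floor 0.86 [290. 198.  79.  70.] [ 0.542 -0.19   0.052]
top glue_bottle_top 0.79 [290. 197.  85.  69.] [ 0.545 -0.191  0.05 ]
[0.16766887 0.62801378 0.23139265] [1.88923088e-05 1.30064637e-01 9.91505515e-01 5.53239220e-05] 0.7 0.0187
```

View pics/top0.png

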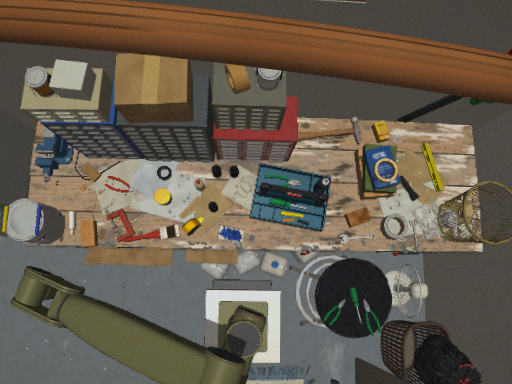

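View pics/scene0.png

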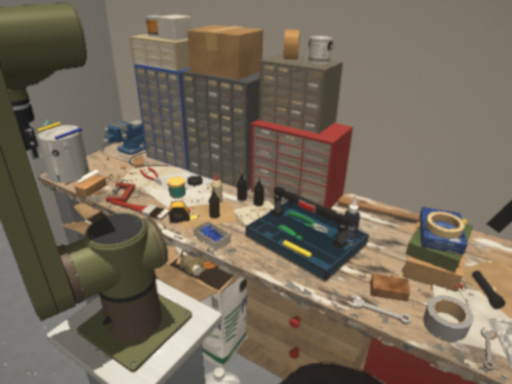

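```bash
python3 -m crank '[{"x":-0.0245,"y":-0.0186},{"x":-0.0245,"y":-0.0186},{"x":-0.0245,"y":-0.0186},{"x":-0.0245,"y":-0.0186},{"x":-0.0245,"y":-0.0186},{"x":-0.0245,"y":-0.0186},{"x":-0.0245,"y":-0.0186},{"x":-0.0245,"y":-0.0186},{"x":-0.0245,"y":-0.0186},{"x":-0.0245,"y":-0.0186},{"x":-0.0245,"y":-0.0186},{"x":-0.0245,"y":-0.0186},{"x":-0.0245,"y":-0.0186},{"x":-0.0245,"y":-0.0186},{"x":-0.0245,"y":-0.0186},{"x":-0.0245,"y":-0.0186},{},{},{}]' 0
python3 - <<'E'
from h import *
p=vision.grab_frame("wrist");cv2.imwrite("pics/w1.png",p["img"])
R=np.array(p["R"]);print("cam",-R.T@p["t"],R[2])
for r in search_frame("oil_bottle_centre",p)[:4]: print(round(r["score"],2),np.round(r["bbox"]),np.round(world(p,*r["bbox"][:2]),3))
E
```

```text
cam [0.0894191  0.64997541 0.37375492] [ 0.30472121 -0.08156999 -0.94894221]invalid input at $[0]: expected keys x, y, z, turn
```

View pics/w1.png

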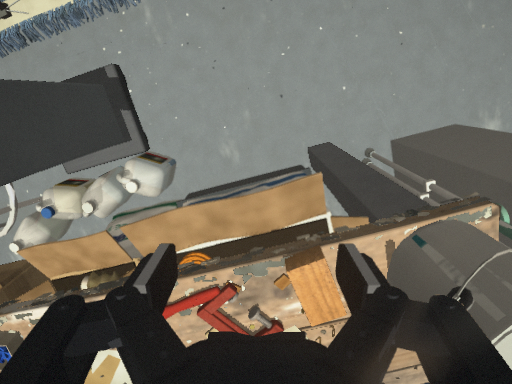

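```bash
python3 -m crank '[{"x":-0.0245,"y":-0.0186,"z":0,"turn":0},{"x":-0.0245,"y":-0.0186,"z":0,"turn":0},{"x":-0.0245,"y":-0.0186,"z":0,"turn":0},{"x":-0.0245,"y":-0.0186,"z":0,"turn":0},{"x":-0.0245,"y":-0.0186,"z":0,"turn":0},{"x":-0.0245,"y":-0.0186,"z":0,"turn":0},{"x":-0.0245,"y":-0.0186,"z":0,"turn":0},{"x":-0.0245,"y":-0.0186,"z":0,"turn":0},{"x":-0.0245,"y":-0.0186,"z":0,"turn":0},{"x":-0.0245,"y":-0.0186,"z":0,"turn":0},{"x":-0.0245,"y":-0.0186,"z":0,"turn":0},{"x":-0.0245,"y":-0.0186,"z":0,"turn":0},{"x":-0.0245,"y":-0.0186,"z":0,"turn":0},{"x":-0.0245,"y":-0.0186,"z":0,"turn":0},{"x":-0.0245,"y":-0.0186,"z":0,"turn":0},{"x":-0.0245,"y":-0.0186,"z":0,"turn":0},{"x":0,"y":0,"z":0,"turn":0},{"x":0,"y":0,"z":0,"turn":0}]' 0
python3 - <<'E'
from h import *
p=vision.grab_frame("wrist");cv2.imwrite("pics/w2.png",p["img"])
R=np.array(p["R"]);print("cam",-R.T@p["t"],R[2])
for r in search_frame("oil_bottle_centre",p)[:4]: print(round(r["score"],2),np.round(r["bbox"]),np.round(world(p,*r["bbox"][:2]),3))
E
```

```text
t: 2.3
tool_pos: [0.4703, 0.2383, 0.2314]
tool_rot: [-0.0, 0.132, 0.991, 0.0]
ft_force: [-1.0, 0.1, 0.5]
finger_gap: 0.0854
grip_force: 0.0
cam [0.39218052 0.26050959 0.37380256] [ 0.30435972 -0.08229992 -0.9489952 ]
0.91 [176. 311.  26.  50.] [0.646 0.069 0.046]
0.85 [185. 209.  41.  58.] [0.488 0.15  0.077]
0.75 [253. 266.  30.  66.] [0.58  0.205 0.079]
0.68 [216. 307.  32.  59.] [0.638 0.138 0.067]
```

View pics/w2.png

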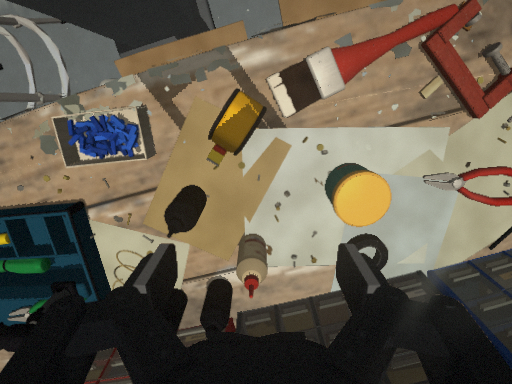

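```bash
python3 - <<'E'
from h import *
p=vision.grab_frame("wrist")
print("tip",world(p,251,294,z=0.116),world(p,251,293))
def pts(b):
    c,r,w,h=b;o=[]
    for v in range(int(r-h/2),int(r+h/2)):
        for u in range(int(c-w/2),int(c+w/2)):
            d=p["z_map"][v,u]
            if d>0:o.append(world(p,u,v,d=d))
    return np.array(o)
for b in((253,266,30,66),(185,209,41,58),(216,307,32,59)):
    P=pts(b);Q=P[(P[:,2]>.08)&(P[:,2]<.13)];B=P[(P[:,2]>.02)&(P[:,2]<.08)]
    print(b,"top",Q.mean(0),Q.max(0),"body",B.min(0),B.max(0), "spout",P[(P[:,2]>.1)&(P[:,2]<.13)].mean(0))
s=monitor.observe();print(s["tool_pos"])
E
```

```text
tip [0.59020425 0.20239597 0.116     ] [0.59209416 0.20180128 0.11182016]
(253, 266, 30, 66) top [0.58844762 0.20134082 0.09149084] [0.60373493 0.21412336 0.11887348] body [0.57120755 0.18180091 0.02013769] [0.60465244 0.22042443 0.07996951] spout [0.59176135 0.20042174 0.1092932 ]
(185, 209, 41, 58) top [0.49536003 0.14148079 0.09138044] [0.51165105 0.15175106 0.1196156 ] body [0.47866386 0.11986684 0.02019059] [0.51696906 0.1588521  0.07996902] spout [0.49724104 0.13976245 0.11069661]
(216, 307, 32, 59) top [0.64943307 0.13129182 0.08651975] [0.66375874 0.1425556  0.0993374 ] body [0.63436297 0.08023505 0.02004813] [0.72124314 0.14913195 0.07999184] spout [nan nan nan]
[0.46914415 0.24000235 0.23130692]<stdin>:13: RuntimeWarning: Mean of empty slice.
  ret = um.true_divide(
```

```bash
python3 -m crank '[{"x":-0.0256,"y":-0.0011,"z":0,"turn":0},{"x":-0.0256,"y":-0.0011,"z":0,"turn":0},{"x":-0.0256,"y":-0.0011,"z":0,"turn":0},{"x":-0.0256,"y":-0.0012,"z":0,"turn":0},{"x":-0.0256,"y":-0.0012,"z":0,"turn":0},{"x":0,"y":0,"z":0.02,"turn":0},{"x":0,"y":0,"z":0.02,"turn":0},{"x":0,"y":0,"z":0,"turn":0},{"x":0,"y":0,"z":0,"turn":0}]' 0
python3 - <<'E'
from h import *
s=monitor.observe();a=s["tool_pos"];q=s["tool_rot"];print(a,q)
d=np.array([.591,.201])-a[:2];c=2*q[1]**2-1;k=2*q[1]*q[2]
print("rows x,y",d@[c,k],d@[k,-c])
p=vision.grab_frame("wrist");cv2.imwrite("pics/w3.png",p["img"])
E
```

```text
t: 3.2
tool_pos: [0.5904, 0.2017, 0.1898]
tool_rot: [-0.002, 0.129, 0.992, -0.001]
ft_force: [0.2, 0.4, 0.2]
finger_gap: 0.0852
grip_force: 0.0
[0.59037881 0.2017346  0.18975046] [-1.66745777e-03  1.29231320e-01  9.91612894e-01 -5.95439989e-04]
rows x,y -0.0007887186532403421 -0.0005508526921323223
```

View pics/w3.png

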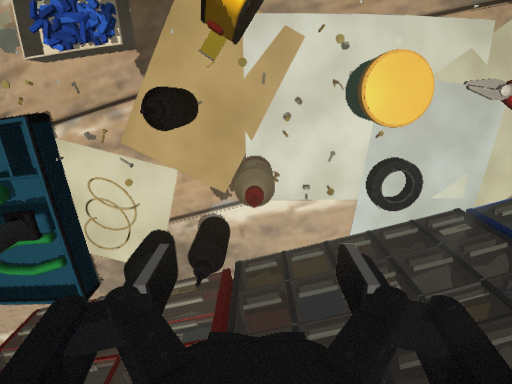

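```bash
python3 -m crank '[{"x":-0.0008,"y":-0.0006,"z":0.023,"turn":0},{"x":0,"y":0,"z":0.023,"turn":0},{"x":0,"y":0,"z":0.023,"turn":0},{"x":0,"y":0,"z":0.023,"turn":0},{"x":0,"y":0,"z":0.023,"turn":0},{"x":0,"y":0,"z":0.022,"turn":0},{"x":0,"y":0,"z":0,"turn":0},{"x":0,"y":0,"z":0,"turn":0}]' 0
python3 -m crank '[{"x":0,"y":0,"z":0,"turn":0},{"x":0,"y":0,"z":0,"turn":0},{"x":0,"y":0,"z":0,"turn":0},{"x":0,"y":0,"z":0,"turn":0},{"x":0,"y":0,"z":0,"turn":0},{"x":0,"y":0,"z":0,"turn":0},{"x":0,"y":0,"z":0,"turn":0},{"x":0,"y":0,"z":0,"turn":0},{"x":0,"y":0,"z":0,"turn":0},{"x":0,"y":0,"z":0,"turn":0},{"x":0,"y":0,"z":0,"turn":0},{"x":0,"y":0,"z":0,"turn":0}]' 255
```

```text
t: 3.92
tool_pos: [0.5922, 0.2006, 0.0548]
tool_rot: [-0.0, 0.13, 0.992, -0.0]
ft_force: [0.7, -0.3, 0.8]
finger_gap: 0.0853
grip_force: 0.0
t: 4.92
tool_pos: [0.5937, 0.2001, 0.0564]
tool_rot: [0.001, 0.13, 0.992, 0.0]
ft_force: [-1.6, -1.2, 6.8]
finger_gap: 0.0385
grip_force: 59.9
```

```bash
python3 -m crank '[{"x":0,"y":0,"z":-0.01,"turn":0},{"x":0,"y":0,"z":-0.027,"turn":0},{"x":0,"y":0,"z":-0.027,"turn":0},{"x":0,"y":0,"z":-0.027,"turn":0},{"x":0,"y":0,"z":-0.027,"turn":0},{"x":0,"y":0,"z":-0.027,"turn":0},{"x":0,"y":0,"z":-0.025,"turn":0},{"x":0.0074,"y":-0.0278,"z":0,"turn":0},{"x":0.0074,"y":-0.0278,"z":0,"turn":0},{"x":0.0074,"y":-0.0278,"z":0,"turn":0},{"x":0.0074,"y":-0.0278,"z":0,"turn":0},{"x":0.0074,"y":-0.0278,"z":0,"turn":0},{"x":0.0074,"y":-0.0278,"z":0,"turn":0},{"x":0.0074,"y":-0.0278,"z":0,"turn":0},{"x":0.0074,"y":-0.0278,"z":0,"turn":0},{"x":0.0074,"y":-0.0278,"z":0,"turn":0},{"x":0.0074,"y":-0.0278,"z":0,"turn":0},{"x":0,"y":0,"z":0,"turn":0},{"x":0,"y":0,"z":0,"turn":-2.5},{"x":0,"y":0,"z":0,"turn":-2.5}]'
python3 - <<'E'
from h import *
p=vision.grab_frame("wrist");cv2.imwrite("pics/w4.png",p["img"])
import pickle;pickle.dump(p,open("w4.pkl","wb"))
for q in("grip_centre","button_face","pocket_floor","glue_bottle_top","tote"):
    for r in search_frame(q,p)[:2]: print(q,round(r["score"],2),np.round(r["bbox"]),np.round(world(p,*r["bbox"][:2]),3))
E
```

```text
t: 6.58
tool_pos: [0.449, -0.0496, 0.2247]
tool_rot: [0.0, 0.086, 0.996, 0.0]
ft_force: [0.8, -0.8, -1.4]
finger_gap: 0.0384
grip_force: 60.6
grip_centre 0.82 [136. 311. 264.  40.] [ 0.432 -0.089  0.288]
button_face 0.42 [468. 104.  88.  79.] [0.413 0.2   0.051]
pocket_floor 0.79 [143. 266. 280. 196.] [ 0.552 -0.22   0.051]
glue_bottle_top 0.64 [258. 259.  70. 146.] [ 0.44  -0.046  0.253]
glue_bottle_top 0.55 [146. 267. 281. 196.] [ 0.553 -0.215  0.051]
tote 0.89 [145. 267. 283. 196.] [ 0.553 -0.216  0.053]
```

View pics/w4.png

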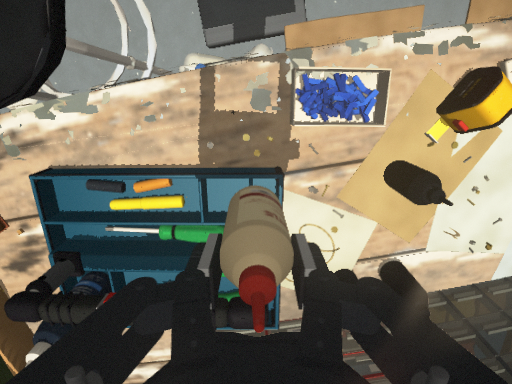

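```bash
cat > pose.py <<'E'
from h import *
import pickle;p=pickle.load(open("w4.pkl","rb"))
# points with depth near rim height -> mask
H,W=p["z_map"].shape
f=H/2/np.tan(np.radians(p["fovy"])/2);K=np.array([[f,0,p["cx"]],[0,f,p["cy"]],[0,0,1.]])
uv=np.stack(np.meshgrid(np.arange(W),np.arange(H)),-1).reshape(-1,1,2).astype(float)
a=cv2.undistortPoints(uv,K,np.array([p["k1"],0,0,0.]))[:,0]
d=p["z_map"].reshape(-1,1);X=(np.c_[a,np.ones(len(a))]*d-np.array(p["t"]))@np.array(p["R"])
m=(d[:,0]>0)&(abs(X[:,2]-.042)<.005)&(X[:,0]>.38)&(X[:,0]<.7)&(X[:,1]<-.0)&(X[:,1]>-.45)
L=uv[m][:,0];Q=X[m]
# front edge: for each column the topmost rim pixel
F=np.array([Q[L[:,0]==c][L[L[:,0]==c][:,1].argmin()] for c in range(45,272,3) if (L[:,0]==c).any()])
l=cv2.fitLine(F[:,:2].astype(np.float32),cv2.DIST_HUBER,0,.001,.001).ravel()
y=l[:2]*np.sign(l[1]);x=np.array([y[1],-y[0]]);print("yaw",np.degrees(np.arctan2(x[1],x[0])))
e=np.median(F[:,:2]@x);t=Q[:,:2]@y;near=abs(Q[:,:2]@x-e)<.01
print("front",e,"ends",np.percentile(t[near],[0,1,99,100]))
for u,v in((283,170),(32,174)): w=world(p,u,v,z=.042);print(w,w[:2]@x,w[:2]@y)
ymax=np.percentile(t[near],99.5);ymin=np.percentile(t[near],.5)
O=(e+.12)*x+(ymax+ymin)/2*y;O2=(e+.12)*x+(ymax-.16)*y
print("centre",O,O2,"pocket",O2-.086*x+.09*y, O-.086*x+.09*y)
E
python3 pose.py
```

```text
yaw -9.912249
front 0.45714441069961387 ends [-0.25961473 -0.25500324  0.06035347  0.06315129]
[ 0.45630494 -0.01760888  0.042     ] 0.452524662067424 0.061202163413048224
[ 0.40652181 -0.32737176  0.042     ] 0.4568071525240296 -0.25250639611690284
centre [ 0.55171907 -0.19554527] [ 0.5515946  -0.19625756] pocket [ 0.48237092 -0.09279702] [ 0.4824954  -0.09208472]
```

```bash
python3 -m crank '[{"x":-0.021,"y":-0.0181,"z":0,"turn":0},{"x":-0.0208,"y":-0.0182,"z":0,"turn":0},{"x":0,"y":0,"z":0.025,"turn":0},{"x":0,"y":0,"z":0.025,"turn":0},{"x":0,"y":0,"z":0.025,"turn":0},{"x":0,"y":0,"z":0.02,"turn":0},{"x":0,"y":0,"z":0.017,"turn":0},{"x":0,"y":0,"z":0,"turn":0},{"x":0,"y":0,"z":0,"turn":0},{"x":0,"y":0,"z":0,"turn":0}]'
python3 - <<'E'
from h import *
p=vision.grab_frame("wrist");cv2.imwrite("pics/w5.png",p["img"])
E
```

```text
t: 7.72
tool_pos: [0.4851, -0.0925, 0.1136]
tool_rot: [0.001, 0.087, 0.996, -0.0]
ft_force: [-0.4, 0.0, -0.5]
finger_gap: 0.0384
grip_force: 60.7
```

View pics/w5.png

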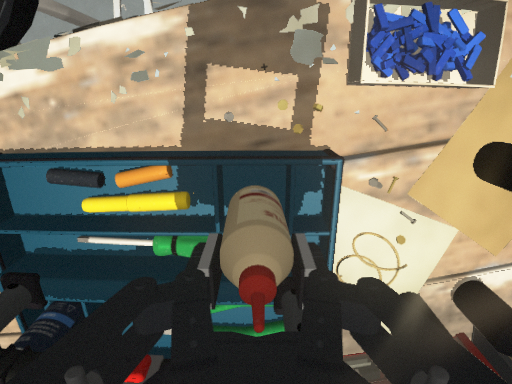

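```bash
python3 - <<'E'
from h import *
p=vision.grab_frame("wrist")
th=np.radians(-9.9);x=np.array([np.cos(th),np.sin(th)]);y=np.array([-x[1],x[0]]);O=np.array([.5516,-.196])
for v in(165,175):
  o=[]
  for u in range(180,346,4):
    w=world(p,u,v);q=w[:2]-O;o.append((u,int(1000*(q@x)),int(1000*(q@y)),int(1000*w[2])))
  print(o)
E
```

```text
[(180, -105, 22, 9), (184, -105, 25, 7), (188, -105, 29, 8), (192, -105, 32, 6), (196, -105, 36, 7), (200, -105, 40, 7), (204, -105, 43, 8), (208, -105, 47, 8), (212, -113, 56, 40), (216, -113, 59, 42), (220, -108, 60, 21), (224, -105, 62, 7), (228, -105, 65, 7), (232, -105, 69, 7), (236, -105, 72, 7), (240, -104, 76, 6), (244, -105, 80, 7), (248, -104, 83, 6), (252, -105, 87, 8), (256, -105, 91, 8), (260, -104, 94, 6), (264, -105, 98, 8), (268, -105, 101, 8), (272, -105, 105, 6), (276, -105, 109, 7), (280, -105, 112, 7), (284, -105, 116, 7), (288, -108, 118, 22), (292, -113, 119, 40), (296, -105, 127, 7), (300, -105, 131, 7), (304, -105, 134, 8), (308, -105, 138, 7), (312, -105, 141, 8), (316, -105, 145, 7), (320, -105, 149, 7), (324, -164, 91, 256), (328, -107, 154, 15), (332, -113, 151, 40), (336, -113, 154, 40), (340, -113, 157, 41), (344, -103, 173, 0)]
[(180, -95, 21, 8), (184, -95, 24, 7), (188, -95, 28, 7), (192, -96, 32, 8), (196, -96, 36, 9), (200, -96, 39, 8), (204, -95, 43, 8), (208, -96, 47, 8), (212, -96, 50, 8), (216, -105, 59, 41), (220, -100, 60, 24), (224, -96, 61, 8), (228, -95, 65, 6), (232, -95, 69, 7), (236, -95, 72, 7), (240, -95, 76, 7), (244, -96, 80, 8), (248, -95, 83, 7), (252, -95, 87, 6), (256, -96, 91, 8), (260, -95, 94, 7), (264, -96, 98, 9), (268, -95, 102, 7), (272, -95, 105, 6), (276, -95, 109, 8), (280, -96, 113, 8), (284, -96, 116, 9), (288, -100, 118, 25), (292, -105, 119, 41), (296, -95, 127, 7), (300, -95, 131, 6), (304, -96, 135, 8), (308, -95, 138, 7), (312, -95, 142, 7), (316, -95, 146, 6), (320, -95, 150, 7), (324, -96, 153, 8), (328, -98, 154, 18), (332, -103, 153, 34), (336, -105, 154, 42), (340, -105, 158, 41), (344, -93, 174, 0)]
```

```bash
python3 -m crank '[{"x":0,"y":0,"z":0.015,"turn":0},{"x":0,"y":0,"z":0.015,"turn":0},{"x":0,"y":0,"z":0.01,"turn":0},{"x":0,"y":0,"z":0.005,"turn":0},{"x":0,"y":0,"z":0,"turn":0},{"x":0,"y":0,"z":0,"turn":0},{"x":0,"y":0,"z":0,"turn":0}]'
```

```text
t: 8.4
tool_pos: [0.4849, -0.0927, 0.0683]
tool_rot: [0.001, 0.087, 0.996, -0.0]
ft_force: [0.0, -0.8, -0.3]
finger_gap: 0.0387
grip_force: 60.7
```

```bash
python3 -m crank '[{"x":0,"y":0,"z":0.0015,"turn":0},{"x":0,"y":0,"z":0.001,"turn":0},{"x":0,"y":0,"z":0,"turn":0},{"x":0,"y":0,"z":0,"turn":0}]'
```

```text
t: 8.73
tool_pos: [0.4842, -0.0924, 0.065]
tool_rot: [0.0, 0.087, 0.996, -0.0]
ft_force: [0.5, 0.0, -1.8]
finger_gap: 0.0387
grip_force: 60.7
```

```bash
python3 -m crank '[{"x":0,"y":0,"z":0.001,"turn":0},{"x":0,"y":0,"z":0.0005,"turn":0},{"x":0,"y":0,"z":0,"turn":0},{"x":0,"y":0,"z":0,"turn":0}]'
```

```text
t: 9.07
tool_pos: [0.4847, -0.0926, 0.0644]
tool_rot: [0.0, 0.087, 0.996, -0.0]
ft_force: [-1.6, -0.0, 5.3]
finger_gap: 0.0383
grip_force: 61.4
```

```bash
python3 -m crank '[{"x":0,"y":0,"z":0,"turn":0},{"x":0,"y":0,"z":0,"turn":0},{"x":0,"y":0,"z":0,"turn":0},{"x":0,"y":0,"z":0,"turn":0},{"x":0,"y":0,"z":0,"turn":0},{"x":0,"y":0,"z":0,"turn":0},{"x":0,"y":0,"z":0,"turn":0},{"x":0,"y":0,"z":0,"turn":0},{"x":0,"y":0,"z":-0.01,"turn":0},{"x":0,"y":0,"z":-0.02,"turn":0},{"x":0,"y":0,"z":-0.025,"turn":0},{"x":0,"y":0,"z":-0.025,"turn":0},{"x":0,"y":0,"z":-0.025,"turn":0},{"x":0,"y":0,"z":-0.025,"turn":0},{"x":0,"y":0,"z":-0.025,"turn":0},{"x":0,"y":0,"z":-0.015,"turn":0},{"x":0,"y":0,"z":0,"turn":0},{"x":0,"y":0,"z":0,"turn":0}]' 0
python3 - <<'E'
from h import *
p=vision.grab_frame("wrist");cv2.imwrite("pics/w6.png",p["img"])
import pickle;pickle.dump(p,open("w6.pkl","wb"))
for q in("grip_centre","button_face"):
    for r in search_frame(q,p)[:2]: print(q,round(r["score"],2),np.round(r["bbox"]),np.round(world(p,*r["bbox"][:2]),3))
E
```

```text
t: 10.57
tool_pos: [0.4846, -0.0926, 0.2347]
tool_rot: [0.001, 0.087, 0.996, -0.0]
ft_force: [0.5, 0.6, -0.6]
finger_gap: 0.0854
grip_force: 0.0
grip_centre 0.94 [167. 271. 276.  38.] [ 0.475 -0.133  0.264]
button_face 0.47 [163. 260.  60.  11.] [ 0.467 -0.131  0.267]
```

View pics/w6.png

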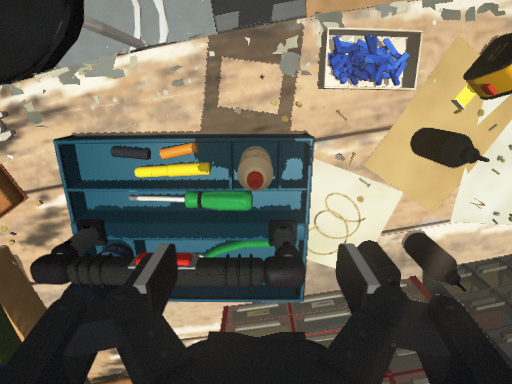

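```bash
python3 -m crank '[{"x":-0.0209,"y":-0.0226,"z":0,"turn":0},{"x":-0.0209,"y":-0.0226,"z":0,"turn":0},{"x":-0.0209,"y":-0.0226,"z":0,"turn":0},{"x":-0.0209,"y":-0.0226,"z":0,"turn":0},{"x":0,"y":0,"z":0,"turn":6.9},{"x":0,"y":0,"z":0,"turn":6.9},{"x":0,"y":0,"z":0,"turn":6.9},{"x":0,"y":0,"z":0,"turn":6.9},{"x":0,"y":0,"z":0,"turn":6.9},{"x":0,"y":0,"z":0,"turn":6.9},{"x":0,"y":0,"z":0,"turn":6.9},{"x":0,"y":0,"z":0,"turn":6.9},{"x":0,"y":0,"z":0,"turn":6.9},{"x":0,"y":0,"z":0,"turn":6.9},{"x":0,"y":0,"z":0,"turn":6.9},{"x":0,"y":0,"z":0,"turn":6.9},{"x":0,"y":0,"z":0,"turn":6.9},{"x":0,"y":0,"z":0,"turn":0.3},{"x":0,"y":0,"z":0,"turn":0},{"x":0,"y":0,"z":0,"turn":0}]'
python3 - <<'E'
from h import *
p=vision.grab_frame("wrist");cv2.imwrite("pics/w7.png",p["img"])
import pickle;pickle.dump(p,open("w7.pkl","wb"))
print(monitor.observe()["joint_positions"])
for q in("grip_centre","button_face"):
    for r in search_frame(q,p)[:2]: print(q,round(r["score"],2),np.round(r["bbox"]),np.round(world(p,*r["bbox"][:2]),3))
E
```

```text
t: 12.38
tool_pos: [0.5505, -0.1957, 0.2322]
tool_rot: [-0.001, 0.765, 0.644, -0.0]
ft_force: [1.3, 0.0, 0.6]
finger_gap: 0.0852
grip_force: 0.0
[-4.33429370e-01 -1.99541802e-02  1.79772105e+00 -1.26842361e-06
  1.36513259e+00 -2.61898209e-01]
grip_centre 0.7 [259. 172.  40. 306.] [ 0.556 -0.173  0.15 ]
button_face 0.7 [244. 194.   7.  62.] [ 0.54  -0.192  0.146]
```

View pics/w7.png

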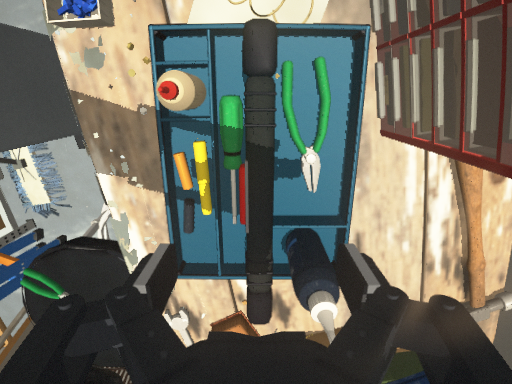

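```bash
python3 - <<'E'
from h import *
import pickle;p=pickle.load(open("w7.pkl","rb"))
P=np.array([world(p,u,v) for v in range(60,250,3) for u in range(225,300)])
P=P[(P[:,2]>.135)&(P[:,2]<.16)]
th=np.radians(-9.9);x=np.array([np.cos(th),np.sin(th)]);y=np.array([-x[1],x[0]]);O=np.array([.5516,-.196])
X=(P[:,:2]-O)@x;Y=(P[:,:2]-O)@y
for a in(-.07,-.04,-.01,.02,.06,.1): m=abs(Y-a)<.012;print(a,np.percentile(X[m],[2,50,98]),np.percentile(P[m,2],95))
b=world(p,244,194,z=.14)[:2]-O;print("button",b@x,b@y)
s=monitor.observe();q=s["tool_rot"];a=s["tool_pos"];print("tcp tote",(a[:2]-O)@x,(a[:2]-O)@y,a,"tool y yaw",np.degrees(np.arctan2(q[2]**2-q[1]**2,2*q[1]*q[2])))
E
```

```text
Traceback (most recent call last):
IndexError: index -1 is out of bounds for axis 0 with size 0
```

```bash
python3 - <<'E'
from h import *
import pickle;p=pickle.load(open("w7.pkl","rb"))
P=np.array([world(p,u,v) for v in range(40,310,3) for u in range(225,300)])
P=P[(P[:,2]>.135)&(P[:,2]<.16)]
th=np.radians(-9.9);x=np.array([np.cos(th),np.sin(th)]);y=np.array([-x[1],x[0]]);O=np.array([.5516,-.196])
X=(P[:,:2]-O)@x;Y=(P[:,:2]-O)@y;print(Y.min(),Y.max())
for a in(-.1,-.06,-.04,-.01,.02,.06,.1):
  m=abs(Y-a)<.012
  if m.sum()>5: print(a,np.percentile(X[m],[2,50,98]),np.percentile(P[m,2],95))
b=world(p,244,194,z=.14)[:2]-O;print("button",b@x,b@y)
s=monitor.observe();q=s["tool_rot"];a=s["tool_pos"];print("tcp tote",(a[:2]-O)@x,(a[:2]-O)@y,a,"tool y yaw",np.degrees(np.arctan2(q[2]**2-q[1]**2,2*q[1]*q[2])))
E
```

```text
-0.11917577935649681 0.12384176302454106
-0.1 [-0.01003497  0.00163031  0.01377139] 0.15089044077963992
-0.06 [-0.00997226  0.00136303  0.01349752] 0.15093439729624003
-0.04 [-0.00978361  0.00130787  0.01313901] 0.15093119604399716
-0.01 [-0.01560745 -0.00151513  0.01261789] 0.15063545798971975
0.02 [-0.01601558 -0.00157927  0.01269246] 0.15063233779083968
0.06 [-0.01051966  0.00143354  0.0126932 ] 0.15077352026165577
0.1 [-0.01050102  0.00123863  0.01312633] 0.1511572850274234
button -0.01220359339421648 0.0005231475779183992
tcp tote -0.0008100537450198647 6.399716242407692e-05 [ 0.55081301 -0.19579768  0.232994  ] tool y yaw -9.86979158220576
```

```bash
python3 -m crank '[{"x":0,"y":0.002,"z":0.02,"turn":0},{"x":0,"y":0,"z":0.025,"turn":0},{"x":0,"y":0,"z":0.025,"turn":0},{"x":0,"y":0,"z":0.025,"turn":0},{"x":0,"y":0,"z":0.019,"turn":0},{"x":0,"y":0,"z":0,"turn":0},{"x":0,"y":0,"z":0,"turn":0},{"x":0,"y":0,"z":0,"turn":0}]' 0
python3 -m crank '[{"x":0,"y":0,"z":0,"turn":0},{"x":0,"y":0,"z":0,"turn":0},{"x":0,"y":0,"z":0,"turn":0},{"x":0,"y":0,"z":0,"turn":0},{"x":0,"y":0,"z":0,"turn":0},{"x":0,"y":0,"z":0,"turn":0},{"x":0,"y":0,"z":0,"turn":0},{"x":0,"y":0,"z":0,"turn":0},{"x":0,"y":0,"z":0,"turn":0},{"x":0,"y":0,"z":0,"turn":0},{"x":0,"y":0,"z":0,"turn":0},{"x":0,"y":0,"z":0,"turn":0},{"x":0,"y":0,"z":0,"turn":0},{"x":0,"y":0,"z":0,"turn":0}]' 255
```

```text
t: 13.2
tool_pos: [0.5538, -0.1966, 0.1209]
tool_rot: [0.001, 0.766, 0.643, 0.0]
ft_force: [0.7, 0.1, 1.1]
finger_gap: 0.0855
grip_force: 0.0
t: 14.37
tool_pos: [0.553, -0.1963, 0.1201]
tool_rot: [0.0, 0.766, 0.643, -0.0]
ft_force: [-3.3, 0.9, 5.4]
finger_gap: 0.0231
grip_force: 61.7
```

```bash
python3 -m crank '[{"x":0,"y":0,"z":-0.003,"turn":0},{"x":0,"y":0,"z":-0.004,"turn":0},{"x":0,"y":0,"z":-0.004,"turn":0},{"x":0,"y":0,"z":-0.004,"turn":0},{"x":0,"y":0,"z":-0.004,"turn":0},{"x":0,"y":0,"z":-0.003,"turn":0},{"x":0,"y":0,"z":0,"turn":0},{"x":0,"y":0,"z":0,"turn":0}]'
```

```text
t: 15.03
tool_pos: [0.5529, -0.1963, 0.1419]
tool_rot: [0.0, 0.766, 0.643, 0.0]
ft_force: [1.0, -1.7, -2.5]
finger_gap: 0.023
grip_force: 60.7
```

```bash
python3 -m crank '[{"x":0,"y":0,"z":-0.005,"turn":0},{"x":0,"y":0,"z":-0.005,"turn":0},{"x":0,"y":0,"z":-0.005,"turn":0},{"x":0,"y":0,"z":-0.005,"turn":0},{"x":0,"y":0,"z":-0.005,"turn":0},{"x":0,"y":0,"z":-0.005,"turn":0},{"x":0,"y":0,"z":-0.005,"turn":0},{"x":0,"y":0,"z":-0.005,"turn":0},{"x":0,"y":0,"z":-0.005,"turn":0},{"x":0,"y":0,"z":-0.005,"turn":0},{"x":0,"y":0,"z":0,"turn":0},{"x":0,"y":0,"z":0,"turn":0}]'
```

```text
t: 16.03
tool_pos: [0.5529, -0.1963, 0.1921]
tool_rot: [0.0, 0.766, 0.643, 0.0]
ft_force: [2.5, -1.6, -1.7]
finger_gap: 0.0229
grip_force: 60.9
```

```bash
python3 -m crank '[{"x":0,"y":0,"z":-0.002,"turn":0},{"x":0,"y":0,"z":-0.002,"turn":0},{"x":0,"y":0,"z":-0.001,"turn":0},{"x":0,"y":0,"z":0,"turn":0},{"x":0,"y":0,"z":0,"turn":0}]'
```

```text
t: 16.45
tool_pos: [0.5529, -0.1963, 0.1965]
tool_rot: [0.0, 0.766, 0.643, -0.0]
ft_force: [2.5, -2.7, -2.3]
finger_gap: 0.0229
grip_force: 60.6
```

```bash
python3 -m crank '[{"x":0,"y":0,"z":-0.001,"turn":0},{"x":0,"y":0,"z":-0.001,"turn":0},{"x":0,"y":0,"z":0,"turn":0},{"x":0,"y":0,"z":0,"turn":0}]'; python3 -m crank '[{"x":0,"y":0,"z":-0.001,"turn":0},{"x":0,"y":0,"z":0,"turn":0},{"x":0,"y":0,"z":0,"turn":0}]'
```

```text
t: 16.78
tool_pos: [0.5529, -0.1963, 0.1984]
tool_rot: [0.0, 0.766, 0.643, -0.0]
ft_force: [2.6, -3.7, -3.2]
finger_gap: 0.0233
grip_force: 60.6
t: 17.03
tool_pos: [0.5529, -0.1963, 0.1994]
tool_rot: [0.0, 0.766, 0.643, -0.0]
ft_force: [4.1, -2.7, -3.4]
finger_gap: 0.0233
grip_force: 60.6
```

```bash
python3 -m crank '[{"x":0,"y":0,"z":-0.001,"turn":0},{"x":0,"y":0,"z":0,"turn":0},{"x":0,"y":0,"z":0,"turn":0}]'
```

```text
t: 17.28
tool_pos: [0.5529, -0.1962, 0.2001]
tool_rot: [-0.0, 0.766, 0.643, -0.0]
ft_force: [3.5, -3.8, -5.2]
finger_gap: 0.023
grip_force: 61.0
```

```bash
python3 -m crank '[{"x":0,"y":0,"z":-0.0005,"turn":0},{"x":0,"y":0,"z":0,"turn":0},{"x":0,"y":0,"z":0,"turn":0}]'; python3 -m crank '[{"x":0,"y":0,"z":-0.0005,"turn":0},{"x":0,"y":0,"z":0,"turn":0},{"x":0,"y":0,"z":0,"turn":0}]'
```

```text
t: 17.53
tool_pos: [0.5529, -0.1962, 0.2001]
tool_rot: [-0.0, 0.766, 0.643, -0.0]
ft_force: [5.0, -3.7, -7.4]
finger_gap: 0.023
grip_force: 60.7
t: 17.78
tool_pos: [0.5527, -0.1961, 0.2001]
tool_rot: [-0.0, 0.766, 0.643, -0.0]
ft_force: [4.5, -3.9, -8.3]
finger_gap: 0.0233
grip_force: 60.6
```

```bash
python3 - <<'E'
from h import *
p=vision.grab_frame("scene");cv2.imwrite("pics/s8.png",cv2.resize(p["img"][140:300,160:400],None,fx=3,fy=3))
p=vision.grab_frame("wrist");cv2.imwrite("pics/w8.png",p["img"])
m=[world(p,u,v) for v in range(20,100,2) for u in range(140,400,2)];m=np.array(m);m=m[(m[:,2]>.035)&(m[:,2]<.055)];print("rim z",len(m),np.median(m[:,2]))
print(monitor.observe()["ft_force"])
E
```

```text
rim z 582 0.040955431128399084
[ 5.09182396 -4.13481339 -8.09019987]
```

View pics/s8.png

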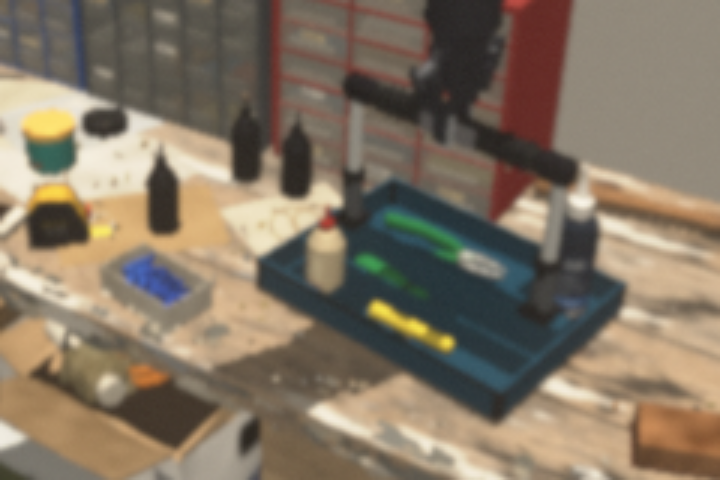

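View pics/w8.png

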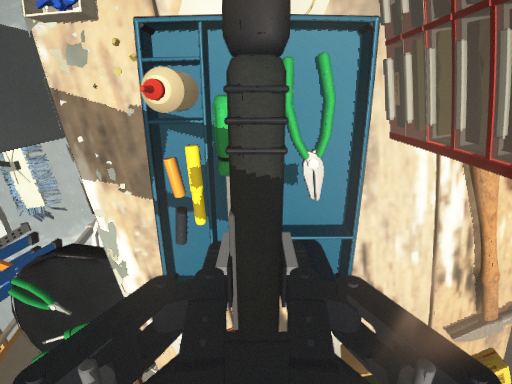

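The scene crop shows the handle extended on its two silver rods. The bottle stands upright in its pocket (325, 255 in the crop; 165, 90 in the wrist view), and the tote is flat on the bench.

```bash
python3 -c "
from h import *
print(bot.sign_off())"
```

```text
the job is handed in; nothing more can be done
None
```

The job is handed in: the oil bottle stands upright and released in its pocket, and the gripper is still holding the handle at its second stop (80 mm up, button pressed) with the tote standing on the bench.

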